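# Set the backlight and hold a sherd level before the profile camera

## Task

Turn the dimmer knob clockwise until its pointer line stands at the raised tab of the index ring around it. Then lift the sherd carrier by its handle bar and, for the photograph, hold it steady and level in the air with the sherd midway between the camera lens and the upright light panel, at lens height, the handle bar parallel to the panel. Do not tip the carrier, touch the sherd or strike the photo station, leave the other things on the table where they are, and finish while still holding the carrier there: do not put it down.

Things in the scene. Friction and masses are not known exactly. Their poses are not given: they have to be found in the camera images.
- carrier: Loose sherd carrier, 0.18 to 0.29 kg: aluminium plate 120 x 84 x 6 mm (x, y, z), 5 mm lips on its long edges, and over it a grey handle bar along x between thin uprights at x = +-56 mm. Bar 12 mm wide (y), 14 mm high, its centre 90 mm above the origin; grasp its middle across y from above. Origin: centre of the underside; z up. Stands left or right of the dimmer box.
- carrier_view (a point): Point on the carrier 18 mm above its origin (the middle of the sherd's height, 72 mm below the centre of the handle bar), axes as the carrier's; this point belongs at view_point
- sherd: Brown potsherd 41 x 56 x 24 mm, about 0.04 kg, lying loose on the plate under the handle bar; origin: centre of its underside, 6 mm above the carrier's origin
- view_point (a point): Where the sherd is to be held: on the camera's line of sight, 120 mm above the table, midway between the lens and the panel. Axes: x horizontal, parallel to the panel; y horizontal along the line of sight, towards the camera; z up. The lens front is 121 mm off towards +y, the panel 121 mm off towards -y.
- station: Photo station, fixed: base 100 x 360 x 10 mm (x, y, z), a black camera (lens axis 120 mm high, top 148 mm) on a post at the +y end and an upright framed white light panel (120 mm wide, top 180 mm high) at the -y end. Origin: centre of the underside; axes as view_point's.
- dimmer_box: Grey dimmer box, fixed, 100 x 110 x 60 mm, with the knob and index ring on its top. Origin: centre of its underside.
- dial (a joint): Angle of the knob, rad; grows clockwise seen from above; it starts 0.6 to 1.5 rad short of the tab; it stays where it is left, with light friction (0.04 N m)
- dial_grip (a point): On the knob's vertical axis, 88 mm above the table, at gripping height. The knob's grip is an upright bar 44 mm long (along this point's x), 12 mm wide (y), its top 8 mm above this point, standing on a round skirt of 30 mm radius whose top is 21 mm below this point
- dial_pointer (a point): End of the knob's white pointer line, at the skirt's edge, 30 mm from the knob's axis along the grip bar (dial_grip's +x); turns with the knob
- index_ring: Flat aluminium ring (radius 34 to 42 mm) on top of the box around the knob, fixed, with one raised tab 11 x 4 x 7 mm on its +x side; origin: on the knob's axis at the top of the box
- index_mark (a point): Point just inside the tab, 30 mm from the knob's axis along the ring's x: dial_pointer belongs here
- sharpener: Bystander: dark blue pencil sharpener, 35 x 36 x 42 mm; origin at its underside
- white_pebble: Bystander: white pebble, 18 x 27 x 12 mm
- tape_roll: Bystander: roll of tape lying flat, 104 mm across, 24 mm high
- eraser: Bystander: eraser, 22 x 32 x 13 mm
Mind the look-alikes: they are no part of the job. Several things have the shape of the sherd; the one meant has the colours described above.

How it is judged (in metres and radians):
On the way, in this order (a step that is already met when the one before it is completed fails the run):
1. the knob's pointer stands at the tab while the carrier is still on the table (horizontal distance between dial_pointer and index_mark below 0.005 m and height (world z) of carrier below 0.01 m), for 0.2 s.
2. the carrier, gripped by the fingers, is lifted clear of the table with the sherd on it (contact force between the fingers and carrier above 1 N and x of sherd in the frame of carrier between -0.04 and 0.04 m and y of sherd in the frame of carrier between -0.032 and 0.032 m and z of sherd in the frame of carrier between -0.002 and 0.02 m and height (world z) of carrier above 0.04 m), for 0.2 s.
At the end, for the whole second after the job is handed in: Pointer within 5 mm of the mark; carrier held by the fingers alone, still, level within 0.1 rad, bar parallel to the panel within 0.2 rad, carrier_view within 25 mm sideways, 40 mm along the line of sight and 20 mm in height of view_point; sherd on the plate (horizontal distance between dial_pointer and index_mark below 0.005 m and x of carrier_view in the frame of view_point between -0.025 and 0.025 m and y of carrier_view in the frame of view_point between -0.04 and 0.04 m and z of carrier_view in the frame of view_point between -0.02 and 0.02 m and angle between carrier's own z axis and vertical below 0.1 rad and angle between the x axis of carrier and the x axis of view_point, either way round below 0.2 rad and x of sherd in the frame of carrier between -0.04 and 0.04 m and y of sherd in the frame of carrier between -0.032 and 0.032 m and z of sherd in the frame of carrier between -0.002 and 0.02 m and contact force between the fingers and carrier above 1 N and contact force between sherd and carrier above 0.1 N and contact force between each of carrier, sherd and station below 0.1 N and linear speed of carrier below 0.02 m/s and angular speed of carrier below 0.15 rad/s); the arm keeps its last pose, push and grip.
It fails at once if the carrier is tipped by more than 0.26 rad (15 degrees) (angle between carrier's own z axis and vertical above 0.26 rad).
It fails at once if the robot touches the sherd (contact force between any of the fingers, the arm and sherd above 0.5 N).
It fails at once if the photo station is struck (over 8 N) (contact force between any of the fingers, the arm, carrier and station above 8 N).
It fails at once if a bystander is moved by more than 20 mm (distance of any of sharpener, white_pebble, tape_roll, eraser from where it was at the start of the episode above 0.02 m).
It also fails if it takes over 72 s, if anything falls off the work surface, if the arm or the gripper's body presses on something with over 40 N, if the wrist force passes 120 N, or if a joint passes its speed limit or range.

## Robot

A 7-joint arm with a two-finger parallel gripper is mounted at the origin on the work surface; the furniture and walls round the work are solid. World frame = base frame: x ahead of the robot, y to its left, z up, the work surface at z = 0. Lengths are in m, angles in degrees, forces in N, time in s.
With the tool pointing down it reaches from about 0.425 to 0.875 m from the base axis. Payload 4.7 kg.
Tool frame: the origin (TCP) lies between the finger pads; the fingertips stand 8 mm ahead of it and the grasp point (between the pads) lies 11 mm behind it (env.tip_extent is the distance from the TCP to the fingertips, in m); z points along the fingers, y is the line along which they close (so a half turn about z gives the same grasp; the last joint's range is limited). The gripper opens to 87 mm and grips with 3 to 60 N. Pads are 19 mm wide; open, the fingers measure 117 mm over their backs; the gripper's body (75 mm by 190 mm) begins 51 mm behind the grasp point.
Start: joints at [-70.869, 18.392, -4.016, 83.108, 1.295, 78.541, -3.26], TCP at [0.204, 0.617, 0.231] pointing down, gripper open.
Joint ranges: [-163.93, 163.93], [-17.29, 119.83], [-79.2, 71.16], [3.27, 140.29], [-89.18, 269.18], [5.43, 117.66], [-154.24, 154.24]. Speed limits (degrees/s): [147.25, 147.25, 180, 180, 180, 180, 180].

## Interface

Orientations are given as [roll, pitch, yaw] about the fixed x, y, z axes, in that order (R = Rz(yaw) Ry(pitch) Rx(roll)).
In Python, from cell import sensors, vision, workorder, env gives the robot as it stands.
- The arm moves only by the tool drive_tool, never from a script. Its argument "moves" is a list of rows, each an object of numbers: "x", "y", "z": the shift along the tool's x, y, z in mm; "rx", "ry", "rz": the turn, a rotation vector about the tool's x, y, z in rad; "fingers": the closure, from -1 (fully open) to 1 (shut). In form: [{"x": .., "y": .., "z": .., "rx": .., "ry": .., "rz": .., "fingers": ..}, ...]. A call has 1 to 20 rows; each row is the pose to reach, as a shift and turn from the pose commanded when the call began, along the tool's axes at that moment; what a row does not reach only later rows make up. A row lasts 1/8 s, in which the tool goes at most 62.5 mm and 10.7 degrees, less where a joint would pass 70% of its speed; a pose out of reach is approached as far as the arm can. A call with a gripper value outside its range is refused whole. The fingers move at their own pace and stop on an object; "force" is the grip in N (left out, the last holds). Time passes only in rows, so rows that repeat a pose let the fingers close. It gives the time, the measured TCP pose, the force, the opening and the grip force at its end, in the units of the state.
- sensors.get_obs(): the state, without advancing time (a new reading comes with each control period).
- vision.read_camera(name): name is "scene" or "top"; returns a dict with "image" (400x640x3 uint8, red, green, blue), "fx", "fy", "cx", "cy" (pixels), "R" (3x3) and "t" (3): a world point X has camera coordinates R X + t. Camera axes: x right, y down, z forward; pixel columns grow to the right and rows downward; lengths in m; the calibration is good to about 2 mm. A picture is of the moment at which its call begins. There is no depth.
- workorder.sign_off(): hands the job in; it is judged then, once.
The state is a dict: "time_s": time; "qpos": joint angles; "joint_velocities": joint speeds; "effort": joint torques, N m; "tool_pos": TCP position; "tool_rot": TCP orientation; "force": force on the tool from outside, world axes, zero at the start; "wrist_torque": the same for the moment, N m; "grip_width": finger opening in m; "grasp_force": force on a finger pad.
Only numpy, scipy, OpenCV 4.12 (cv2) and the standard library are available. Lean on these libraries where they do the work, as an engineer would, in place of code of your own. Each camera call takes 0.05 s, during which the arm holds its last target. There are 200 camera calls.

## Working session

There is one attempt and no reset: what is moved stays moved. The work goes in short steps, Python scripts to look and compute and a tool call to move; the robot and the scene stay as the last step left them, time stands still between calls to the robot, and variables do not carry over. Pictures are saved under pics/ and viewed, at most 10 in all, crops included, and the job is handed in when it is done.

Besides the shell and the picture viewer there is one more tool, called after "Emit:" as name([rows], argument=value, ...), one row to a line, values as JSON. drive_tool: Moves the arm, as the interface text tells. Its arguments: {"type":"object","properties":{"moves":{"type":"array"},"force":{"type":"number"}},"required":["moves"]}

```bash
mkdir -p pics; ls; python3 - <<'E'
from cell import sensors, vision, workorder, env
import cv2
o=sensors.get_obs(); print({k:o[k] for k in('time_s','tool_pos','tool_rot','grip_width')},env.tip_extent)
for n in("scene","top"):
    c=vision.read_camera(n); cv2.imwrite(f"pics/{n}0.png",c["image"][:,:,::-1]); print(n,c["fx"],c["fy"],c["cx"],c["cy"],c["R"],c["t"])
E
```

```text
pics
{'time_s': 0.0, 'tool_pos': array([0.20420795, 0.6165158 , 0.22945516]), 'tool_rot': array([-1.79889400e+02,  5.62292299e-03,  1.61678540e+02]), 'grip_width': 0.08715499917998347} 0.008
scene 515.5377115393868 515.5377115393868 327.56220558984336 201.426896321862 [[ 0.61211063 -0.79077058  0.00157122]
 [-0.48210564 -0.37475631 -0.79191658]
 [ 0.62681316  0.48398306 -0.61062727]] [-0.3536318   0.24230077  1.30690624]
top 440.6086576003027 440.6086576003027 315.71784624619437 199.57190256850896 [[ 0.00260562 -0.99997812  0.00608055]
 [-0.98650685 -0.00356581 -0.16368116]
 [ 0.16369926 -0.00557201 -0.98649455]] [-0.12115708  0.43761771  1.10613657]
```

View pics/scene0.png

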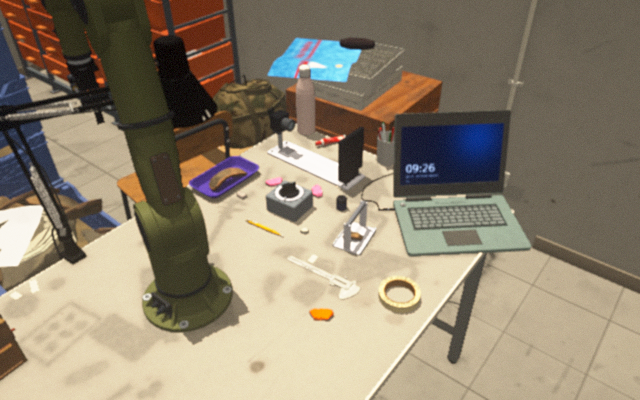

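View pics/top0.png

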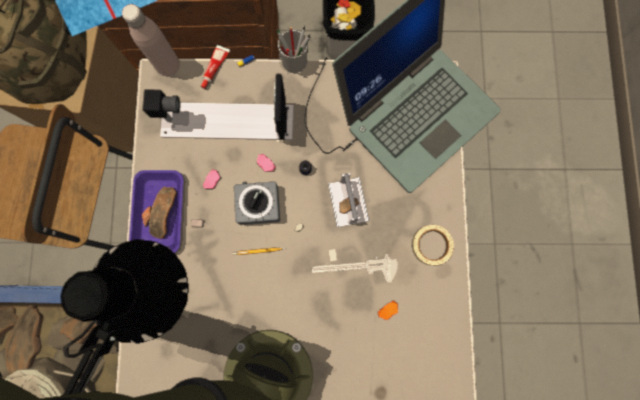

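The top view shows the dimmer box at about (257,202), the carrier at (348,200), and the station from the camera (160,103) to the panel (281,105). There are four sherd-shaped things: two pink (211,179 and 265,162), one orange (388,310) and one brown on the carrier (346,206). The brown one fits the description. I'll confirm it in an enlarged crop.

```bash
python3 - <<'E'
import cv2,numpy as np
t=cv2.imread("pics/top0.png")
def up(a,s): return cv2.resize(a,None,fx=s,fy=s,interpolation=cv2.INTER_CUBIC)
a=up(t[175:230,230:285],7); b=up(t[165:235,320:376],7)[:490]
h=max(a.shape[0],b.shape[0])
p=lambda i:cv2.copyMakeBorder(i,0,h-i.shape[0],0,0,cv2.BORDER_CONSTANT)
cv2.imwrite("pics/cropA.png",np.hstack([p(a),p(b)]))
s=cv2.imread("pics/scene0.png"); cv2.imwrite("pics/cropB.png",up(s[100:260,230:390],3.7))
E
```

```text
(no output)
```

View pics/cropA.png

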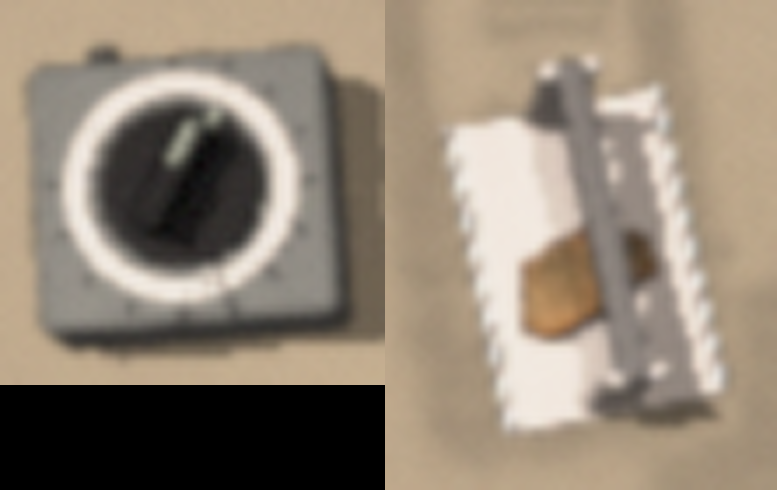

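View pics/cropB.png

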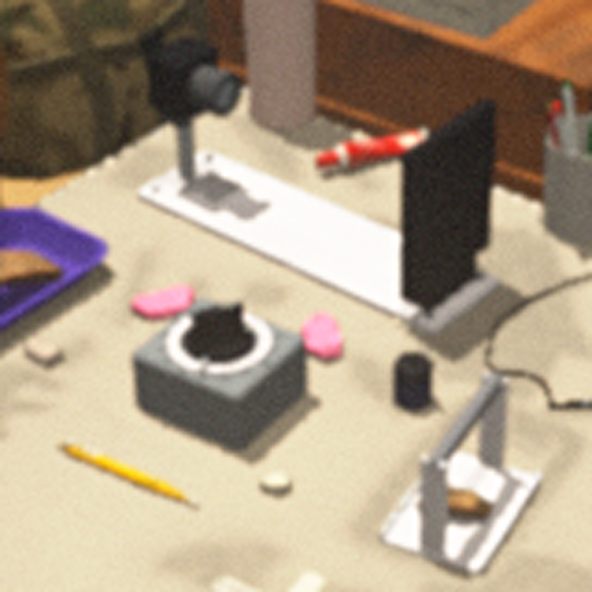

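The crop confirms the brown sherd on the carrier, under the bar. The knob's pointer appears at the upper right of the crop. The tab is unclear, so I'll rectify the ring plane in both views and at the same time measure the box, carrier and station.

```bash
cat > h.py <<'E'
import numpy as np,cv2
from cell import vision
def cam(n,k=4):
    cs=[vision.read_camera(n) for _ in range(k)]; c=cs[0]; c["image"]=np.mean([x["image"] for x in cs],0).astype(np.uint8)[:,:,::-1].copy(); return c
def K(c): return np.array([[c["fx"],0,c["cx"]],[0,c["fy"],c["cy"]],[0,0,1]])
def proj(c,X):
    p=(K(c)@(np.array(c["R"])@np.atleast_2d(X).T+np.array(c["t"])[:,None])).T; return p[:,:2]/p[:,2:]
def ray(c,u,v,z):
    R=np.array(c["R"]);o=-R.T@np.array(c["t"]);d=R.T@np.linalg.inv(K(c))@[u,v,1]; return o+d*(z-o[2])/d[2]
def rect(c,ctr,half,z,N=400):
    # output: right = -y, up = +x
    w=np.array([[ctr[0]+half,ctr[1]+half,z],[ctr[0]+half,ctr[1]-half,z],[ctr[0]-half,ctr[1]-half,z],[ctr[0]-half,ctr[1]+half,z]])
    H=cv2.getPerspectiveTransform(proj(c,w).astype(np.float32),np.float32([[0,0],[N,0],[N,N],[0,N]]))
    return cv2.warpPerspective(c["image"],H,(N,N),flags=cv2.INTER_CUBIC)
E
python3 - <<'E'
from h import *
import pickle
T=cam("top",8);S=cam("scene",8);pickle.dump((T,S),open("cams.pkl","wb"))
for n,c in(("T",T),("S",S)): print(n,-np.array(c["R"]).T@np.array(c["t"]))
# ring centre in top: fit white ring pixels
im=T["image"][165:240,225:290].astype(int); m=(im.min(2)>165)
cc,st,_,ce=[None]*4
n,l,s,ce=cv2.connectedComponentsWithStats(m.astype(np.uint8)); i=1+np.argmax(s[1:,4]); ys,xs=np.where(l==i)
e=cv2.fitEllipse(np.c_[xs,ys].astype(np.float32)[cv2.convexHull(np.c_[xs,ys].astype(np.int32),returnPoints=False)[:,0]])
u,v=e[0][0]+225,e[0][1]+165; ctr=ray(T,u,v,.061); print("ring",u,v,e[1],ctr)
cv2.imwrite("pics/rect.png",np.vstack([np.hstack([rect(T,ctr,.055,.062,300),rect(S,ctr,.055,.062,300)]),np.hstack([rect(T,ctr,.055,.096,300),rect(S,ctr,.055,.096,300)])]))
print("station pix: ",proj(S,[ctr]))
for nm,u,v,z in[("plateTL",320+452/7-385/7,165+125/7,.008),("TR",320+(660-385)/7,165+88/7,.008),("BR",320+(722-385)/7,165+390/7,.008),("BL",320+(512-385)/7,165+432/7,.008),("bar1",320+(573-385)/7,165+62/7,.097),("bar2",320+(630-385)/7,165+385/7,.097)]: print(nm,ray(T,u,v,z))
E
```

```text
T [ 0.25095482 -0.11343056  1.16356418]
S [-0.48590967 -0.82135836  0.99047022]
ring 255.2028579711914 201.1768341064453 (32.885902404785156, 33.9731330871582) [0.42923989 0.0336144  0.061     ]
station pix:  [[288.64774503 192.9586014 ]]
plateTL [ 0.48818228 -0.15691094  0.008     ]
TR [ 0.50295307 -0.23667032  0.008     ]
BR [ 0.38664208 -0.25848143  0.008     ]
BL [ 0.3704946  -0.17918034  0.008     ]
bar1 [ 0.49283507 -0.19647815  0.097     ]
bar2 [ 0.37783558 -0.2152944   0.097     ]
```

View pics/rect.png

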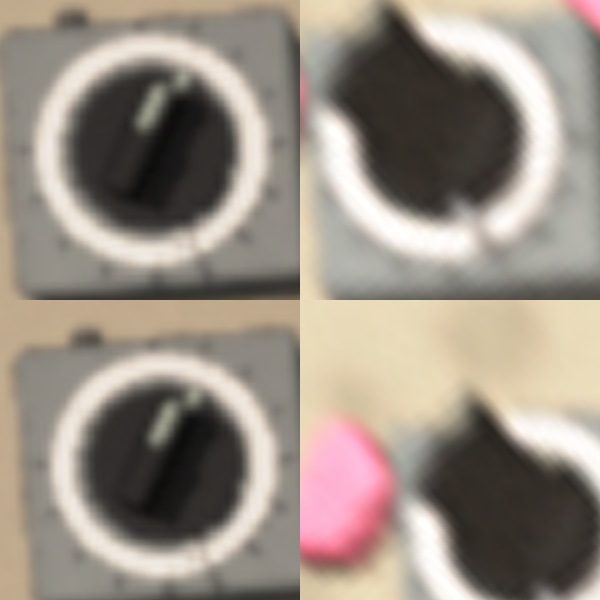

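The rectified view shows the white pointer at about 26° clockwise from +x (skirt mark at 182,80). A tab-like feature sits at about 157° (470,215). That gap is larger than the stated 0.6 to 1.5 rad, so I'll enlarge the ring itself.

```bash
python3 - <<'E'
from h import *
import pickle
T=cam("top",15);S=cam("scene",15);pickle.dump((T,S),open("cams.pkl","wb"))
c=[.4292,.0336]
a=[rect(T,c,.048,.064,400),rect(S,c,.048,.064,400)]
out=np.hstack(a).astype(float)
g=np.clip(255*(out/255)**.6,0,255)
cv2.imwrite("pics/rect2.png",g)
# unwrapped ring brightness vs clockwise angle, r=38 mm z=.0615 & r 27 mm z=.067
for n,cm in(("T",T),("S",S)):
    A=np.radians(np.arange(0,360,6))
    for r,z in((.038,.062),(.038,.068),(.028,.067)):
        X=np.c_[c[0]+r*np.cos(A),c[1]-r*np.sin(A),np.full(len(A),z)]
        p=proj(cm,X).astype(np.float32)
        g=cv2.remap(cv2.cvtColor(cm["image"],6),p[:,0],p[:,1],cv2.INTER_LINEAR)[:,0]
        print(n,r,z,*g)
E
```

```text
T 0.038 0.062 225 226 226 228 224 228 227 229 229 227 227 228 226 231 230 230 232 229 229 229 229 226 226 226 224 221 197 214 225 226 231 232 229 230 229 230 228 231 229 228 229 229 228 227 230 230 228 228 231 228 224 225 230 230 229 229 228 227 226 226
T 0.038 0.068 224 227 224 226 223 227 228 228 229 229 228 227 225 228 230 230 229 226 228 226 225 223 223 223 222 217 200 210 224 224 229 229 228 231 229 228 229 230 227 227 227 228 226 228 228 226 225 225 224 224 222 223 226 226 225 225 225 219 222 226
T 0.028 0.067 75 74 80 100 136 118 75 63 64 61 58 54 54 53 50 50 50 53 55 46 49 48 47 47 55 53 51 57 60 62 64 65 65 64 68 76 81 81 85 88 83 83 89 87 88 91 88 94 98 88 88 90 85 85 88 89 85 86 86 80
S 0.038 0.062 223 233 239 242 246 246 249 251 251 251 249 244 240 241 230 225 223 214 213 208 207 210 204 206 207 192 164 175 206 227 226 229 230 236 240 243 248 249 249 251 251 251 249 246 241 238 223 181 92 48 46 48 47 47 46 45 44 49 108 183
S 0.038 0.068 241 243 245 248 249 250 251 251 251 251 252 250 249 247 250 243 237 244 235 232 225 220 223 231 231 210 194 223 245 245 249 248 251 251 252 250 250 250 250 249 248 246 245 243 241 245 241 173 91 71 69 63 59 60 63 59 48 45 105 208
S 0.028 0.067 72 103 132 140 130 116 97 91 87 87 85 82 74 75 76 76 80 85 75 83 84 81 78 77 80 94 125 147 127 98 94 98 95 107 102 107 103 104 104 105 109 109 114 117 116 104 76 48 45 45 46 47 47 46 47 47 46 45 44 47[ WARN:0@42.984] global loadsave.cpp:1063 imwrite_ Unsupported depth image for selected encoder is fallbacked to CV_8U.
```

View pics/rect2.png

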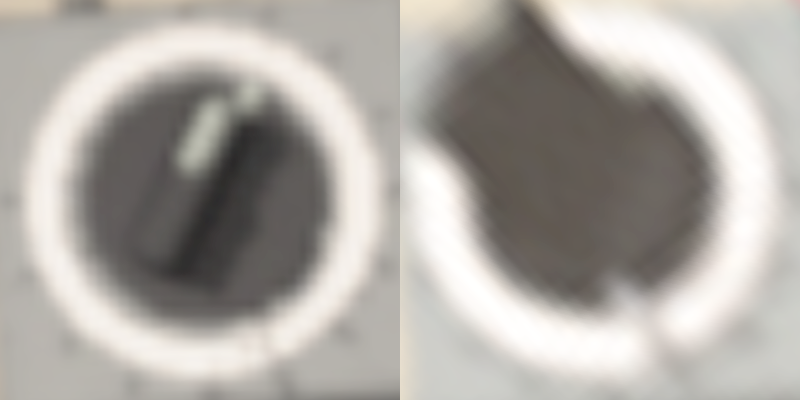

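The pointer is at about 26° clockwise from +x, visible in both views. The only raised feature on the ring is at about 160° with its shadow at 157°, and both cameras agree. I trust the images over the stated range and will check again after turning. Next I'll compute the moves.

```bash
cat >> h.py <<'E'
from scipy.spatial.transform import Rotation as Ro
def goal(p,yaw):
    from cell import sensors
    o=sensors.get_obs(); R=Ro.from_euler('xyz',o["tool_rot"],degrees=True)
    G=Ro.from_euler('xyz',[180,0,yaw],degrees=True)
    return np.round(1000*R.inv().apply(np.array(p)-o["tool_pos"])),np.round((R.inv()*G).as_rotvec(),3)
E
python3 - <<'E'
from h import *
for p,y in([.36,.33,.23],154),([.43,.034,.20],154),([.43,.034,.08],154): print(goal(p,y))
E
```

```text
(array([-238., -224.,    1.]), array([0.   , 0.   , 0.134]))
(array([-397., -483.,   31.]), array([0.   , 0.   , 0.134]))
(array([-397., -483.,  151.]), array([0.   , 0.   , 0.134]))
```

Emit:
drive_tool([
  {"x": -60, "y": -56, "z": 0, "rz": 0.03, "fingers": -1},
  {"x": -119, "y": -112, "z": 0, "rz": 0.06, "fingers": -1},
  {"x": -170, "y": -160, "z": 0, "rz": 0.1, "fingers": -1},
  {"x": -210, "y": -200, "z": 0, "rz": 0.134, "fingers": -1},
  {"x": -250, "y": -245, "z": 0, "rz": 0.134, "fingers": -1},
  {"x": -285, "y": -295, "z": 0, "rz": 0.134, "fingers": -1},
  {"x": -320, "y": -345, "z": 5, "rz": 0.134, "fingers": -1},
  {"x": -350, "y": -400, "z": 15, "rz": 0.134, "fingers": -1},
  {"x": -380, "y": -450, "z": 25, "rz": 0.134, "fingers": -1},
  {"x": -397, "y": -483, "z": 31, "rz": 0.134, "fingers": -1},
  {"x": -397, "y": -483, "z": 31, "rz": 0.134, "fingers": -1},
  {"x": -397, "y": -483, "z": 31, "rz": 0.134, "fingers": -1},
  {"x": -397, "y": -483, "z": 31, "rz": 0.134, "fingers": -1},
], force=15)

```text
invalid input at $.moves[0]: expected keys x, y, z, rx, ry, rz, fingers
```

```bash
python3 - <<'E'
from h import *
from cell import sensors
o=sensors.get_obs();print(o["tool_pos"],o["tool_rot"],o["qpos"],goal([.43,.034,.08],154))
E
```

```text
[0.20434558 0.61706091 0.23059426] [1.79994079e+02 3.56801473e-03 1.61681010e+02] [-70.87194169  18.39042611  -4.01661966  83.10861433   1.29598441
  78.5402289   -3.26044023] (array([-397., -483.,  151.]), array([0.   , 0.   , 0.134]))
```

Emit:
drive_tool([
  {"x": -60, "y": -56, "z": 0, "rx": 0, "ry": 0, "rz": 0.03, "fingers": -1},
  {"x": -119, "y": -112, "z": 0, "rx": 0, "ry": 0, "rz": 0.06, "fingers": -1},
  {"x": -170, "y": -160, "z": 0, "rx": 0, "ry": 0, "rz": 0.1, "fingers": -1},
  {"x": -210, "y": -200, "z": 0, "rx": 0, "ry": 0, "rz": 0.134, "fingers": -1},
  {"x": -250, "y": -245, "z": 0, "rx": 0, "ry": 0, "rz": 0.134, "fingers": -1},
  {"x": -285, "y": -295, "z": 0, "rx": 0, "ry": 0, "rz": 0.134, "fingers": -1},
  {"x": -320, "y": -345, "z": 5, "rx": 0, "ry": 0, "rz": 0.134, "fingers": -1},
  {"x": -350, "y": -400, "z": 15, "rx": 0, "ry": 0, "rz": 0.134, "fingers": -1},
  {"x": -380, "y": -450, "z": 25, "rx": 0, "ry": 0, "rz": 0.134, "fingers": -1},
  {"x": -397, "y": -483, "z": 31, "rx": 0, "ry": 0, "rz": 0.134, "fingers": -1},
  {"x": -397, "y": -483, "z": 31, "rx": 0, "ry": 0, "rz": 0.134, "fingers": -1},
  {"x": -397, "y": -483, "z": 31, "rx": 0, "ry": 0, "rz": 0.134, "fingers": -1},
  {"x": -397, "y": -483, "z": 31, "rx": 0, "ry": 0, "rz": 0.134, "fingers": -1},
], force=15)

```text
time_s: 4.03
tool_pos: [0.4294, 0.0355, 0.1998]
tool_rot: [180.0, 0.0, 154.2]
force: [0.9, -0.7, -0.6]
grip_width: 0.0872
grasp_force: 0.0
```

```bash
python3 - <<'E'
from h import *
from cell import sensors
o=sensors.get_obs();print(o["tool_pos"],o["tool_rot"],o["qpos"],goal([.43,.034,.08],154))
E
```

```text
[0.42938183 0.03548867 0.19980186] [1.79968171e+02 1.25880211e-02 1.54160429e+02] [-38.21194268  -9.65887675  27.31766913 115.57427953   4.59852057
  73.04676341  51.59272032] (array([ -1.,  -1., 120.]), array([0.001, 0.   , 0.003]))
```

Emit:
drive_tool([
  {"x": -1, "y": -1, "z": 40, "rx": 0, "ry": 0, "rz": 0, "fingers": -1},
  {"x": -1, "y": -1, "z": 80, "rx": 0, "ry": 0, "rz": 0, "fingers": -1},
  {"x": -1, "y": -1, "z": 105, "rx": 0, "ry": 0, "rz": 0, "fingers": -1},
  {"x": -1, "y": -1, "z": 120, "rx": 0, "ry": 0, "rz": 0, "fingers": -1},
  {"x": -1, "y": -1, "z": 120, "rx": 0, "ry": 0, "rz": 0, "fingers": 1},
  {"x": -1, "y": -1, "z": 120, "rx": 0, "ry": 0, "rz": 0, "fingers": 1},
  {"x": -1, "y": -1, "z": 120, "rx": 0, "ry": 0, "rz": 0, "fingers": 1},
  {"x": -1, "y": -1, "z": 120, "rx": 0, "ry": 0, "rz": 0, "fingers": 1},
  {"x": -1, "y": -1, "z": 120, "rx": 0, "ry": 0, "rz": 0, "fingers": 1},
  {"x": -1, "y": -1, "z": 120, "rx": 0, "ry": 0, "rz": 0, "fingers": 1},
  {"x": -1, "y": -1, "z": 120, "rx": 0, "ry": 0, "rz": 0, "fingers": 1},
  {"x": -1, "y": -1, "z": 120, "rx": 0, "ry": 0, "rz": 0, "fingers": 1},
], force=12)

```text
time_s: 5.52
tool_pos: [0.4304, 0.0334, 0.0797]
tool_rot: [179.9, 0.0, 154.0]
force: [4.9, 9.6, -7.6]
grip_width: 0.015
grasp_force: 5.1
```

Emit:
drive_tool([
  {"x": 0, "y": 0, "z": 0, "rx": 0, "ry": 0, "rz": 0, "fingers": 1},
  {"x": 0, "y": 0, "z": 0, "rx": 0, "ry": 0, "rz": 0, "fingers": 1},
  {"x": 0, "y": 0, "z": 0, "rx": 0, "ry": 0, "rz": 0.08, "fingers": 1},
  {"x": 0, "y": 0, "z": 0, "rx": 0, "ry": 0, "rz": 0.2, "fingers": 1},
  {"x": 0, "y": 0, "z": 0, "rx": 0, "ry": 0, "rz": 0.32, "fingers": 1},
  {"x": 0, "y": 0, "z": 0, "rx": 0, "ry": 0, "rz": 0.44, "fingers": 1},
  {"x": 0, "y": 0, "z": 0, "rx": 0, "ry": 0, "rz": 0.56, "fingers": 1},
  {"x": 0, "y": 0, "z": 0, "rx": 0, "ry": 0, "rz": 0.68, "fingers": 1},
  {"x": 0, "y": 0, "z": 0, "rx": 0, "ry": 0, "rz": 0.8, "fingers": 1},
  {"x": 0, "y": 0, "z": 0, "rx": 0, "ry": 0, "rz": 0.8, "fingers": 1},
])

```text
time_s: 6.78
tool_pos: [0.4314, 0.035, 0.0797]
tool_rot: [179.7, -0.1, 108.2]
force: [4.3, 6.4, -6.6]
grip_width: 0.0119
grasp_force: 12.0
```

Emit:
drive_tool([
  {"x": 0, "y": 0, "z": 0, "rx": 0, "ry": 0, "rz": 0.08, "fingers": 1},
  {"x": 0, "y": 0, "z": 0, "rx": 0, "ry": 0, "rz": 0.2, "fingers": 1},
  {"x": 0, "y": 0, "z": 0, "rx": 0, "ry": 0, "rz": 0.32, "fingers": 1},
  {"x": 0, "y": 0, "z": 0, "rx": 0, "ry": 0, "rz": 0.44, "fingers": 1},
  {"x": 0, "y": 0, "z": 0, "rx": 0, "ry": 0, "rz": 0.56, "fingers": 1},
  {"x": 0, "y": 0, "z": 0, "rx": 0, "ry": 0, "rz": 0.68, "fingers": 1},
  {"x": 0, "y": 0, "z": 0, "rx": 0, "ry": 0, "rz": 0.8, "fingers": 1},
  {"x": 0, "y": 0, "z": 0, "rx": 0, "ry": 0, "rz": 0.92, "fingers": 1},
  {"x": 0, "y": 0, "z": 0, "rx": 0, "ry": 0, "rz": 1.04, "fingers": 1},
  {"x": 0, "y": 0, "z": 0, "rx": 0, "ry": 0, "rz": 1.16, "fingers": 1},
  {"x": 0, "y": 0, "z": 0, "rx": 0, "ry": 0, "rz": 1.28, "fingers": 1},
  {"x": 0, "y": 0, "z": 0, "rx": 0, "ry": 0, "rz": 1.4, "fingers": 1},
  {"x": 0, "y": 0, "z": 0, "rx": 0, "ry": 0, "rz": 1.5, "fingers": 1},
  {"x": 0, "y": 0, "z": 0, "rx": 0, "ry": 0, "rz": 1.54, "fingers": 1},
  {"x": 0, "y": 0, "z": 0, "rx": 0, "ry": 0, "rz": 1.54, "fingers": 1},
  {"x": 0, "y": 0, "z": 0, "rx": 0, "ry": 0, "rz": 1.54, "fingers": 1},
])

```text
time_s: 8.78
tool_pos: [0.4318, 0.0348, 0.0797]
tool_rot: [-179.9, -0.3, 20.0]
force: [6.1, 6.5, -7.8]
grip_width: 0.0118
grasp_force: 12.0
```

Now I'll open the gripper, raise it and move it aside towards the carrier, then look at the knob.

Emit:
drive_tool([
  {"x": 0, "y": 0, "z": 0, "rx": 0, "ry": 0, "rz": 0, "fingers": -1},
  {"x": 0, "y": 0, "z": 0, "rx": 0, "ry": 0, "rz": 0, "fingers": -1},
  {"x": 0, "y": 0, "z": 0, "rx": 0, "ry": 0, "rz": 0, "fingers": -1},
  {"x": 0, "y": 0, "z": -10, "rx": 0, "ry": 0, "rz": 0, "fingers": -1},
  {"x": 0, "y": 0, "z": -50, "rx": 0, "ry": 0, "rz": 0, "fingers": -1},
  {"x": 0, "y": 0, "z": -110, "rx": 0, "ry": 0, "rz": 0, "fingers": -1},
  {"x": 0, "y": 0, "z": -150, "rx": 0, "ry": 0, "rz": 0, "fingers": -1},
  {"x": -70, "y": 204, "z": -150, "rx": 0, "ry": 0, "rz": 0, "fingers": -1},
  {"x": -70, "y": 204, "z": -150, "rx": 0, "ry": 0, "rz": 0, "fingers": -1},
  {"x": -70, "y": 204, "z": -150, "rx": 0, "ry": 0, "rz": 0, "fingers": -1},
  {"x": -70, "y": 204, "z": -150, "rx": 0, "ry": 0, "rz": 0, "fingers": -1},
  {"x": -70, "y": 204, "z": -150, "rx": 0, "ry": 0, "rz": 0, "fingers": -1},
  {"x": -70, "y": 204, "z": -150, "rx": 0, "ry": 0, "rz": 0, "fingers": -1},
])

```text
time_s: 10.4
tool_pos: [0.4337, -0.1822, 0.2298]
tool_rot: [-180.0, -0.0, 20.0]
force: [-0.5, 0.2, 0.1]
grip_width: 0.0872
grasp_force: 0.0
```

```bash
python3 - <<'E'
from h import *
import pickle
T=cam("top",10);S=cam("scene",10);pickle.dump((T,S),open("cams2.pkl","wb"))
c=[.431,.0345]
g=255*(np.hstack([rect(T,c,.048,.067,400),rect(S,c,.048,.067,400)])/255)**.6
cv2.imwrite("pics/rect3.png",g.astype(np.uint8))
E
```

```text
(no output)
```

View pics/rect3.png

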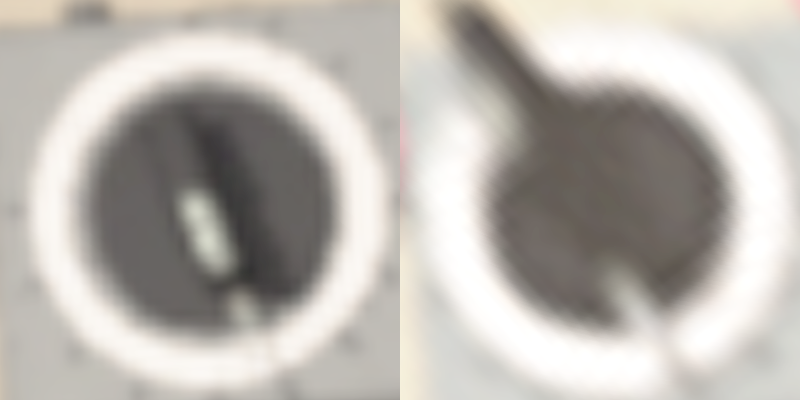

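The pointer line now runs into the tab in the scene view, with the pointer end at (645,315) and the tab just outside it. The top view agrees: pointer (240,305), tab shadow (262,330). I'll check the angle numerically and fit the carrier and station poses.

```bash
python3 - <<'E'
from h import *
import pickle
T,S=pickle.load(open("cams2.pkl","rb"))
A=np.radians(np.arange(136,186,3)); print(*np.arange(136,186,3))
for n,cm in(("T",T),("S",S)):
    # centre: fit so skirt(dark)/ring(bright) edge is best at r=32, z~.064
    from scipy.optimize import minimize
    g=cv2.cvtColor(cm["image"],6).astype(np.float32)
    th=np.radians(np.arange(0,360,4)); th=th[(np.degrees(th)<280)&(np.degrees(th)>40)] if n=="S" else th
    def s(c,r,z,a): 
        p=proj(cm,np.c_[c[0]+r*np.cos(a),c[1]-r*np.sin(a),np.full(len(a),z)]).astype(np.float32); return cv2.remap(g,p[:,0],p[:,1],cv2.INTER_LINEAR)[:,0]
    f=lambda c: s(c,.045,.060,th).sum()-s(c,.040,.061,th).sum()
    best=min(((f((x,y)),x,y) for x in np.arange(.424,.440,.0005) for y in np.arange(.028,.042,.0005)))
    c=best[1:]; print(n,c)
    for r in(.024,.027,.033,.036,.04,.043): print(r,*s(c,r,.067,A).astype(int))
E
```

```text
136 139 142 145 148 151 154 157 160 163 166 169 172 175 178 181 184
T (np.float64(0.4295), np.float64(0.0335))
0.024 29 28 29 31 38 52 70 83 96 87 75 65 53 53 53 54 55
0.027 33 34 37 44 56 69 92 112 120 116 93 75 65 62 62 62 62
0.033 130 138 146 148 143 136 149 164 178 177 173 167 164 161 163 166 170
0.036 214 213 215 214 213 211 200 210 217 215 219 221 224 224 228 229 229
0.04 233 235 235 233 237 229 221 217 228 230 236 237 236 233 238 240 240
0.043 196 201 201 202 206 198 184 191 199 205 208 209 205 195 200 203 207
S (np.float64(0.433), np.float64(0.037000000000000005))
0.024 51 51 51 59 68 80 96 111 114 114 107 95 82 72 64 59 57
0.027 48 49 50 60 70 92 115 130 138 133 113 94 77 64 59 59 59
0.033 84 85 85 92 107 133 157 180 174 159 142 122 123 125 135 145 150
0.036 148 151 155 153 158 169 184 196 197 195 188 191 192 198 208 220 225
0.04 219 221 223 219 211 205 202 219 235 241 240 243 249 252 253 252 253
0.043 250 253 253 251 239 219 209 220 237 247 252 253 253 253 252 252 251
```

```bash
python3 - <<'E'
from h import *
import cv2
t=cv2.imread("pics/top0.png"); a=cv2.resize(t[85:155,135:300],None,fx=4.6,fy=4.6,interpolation=cv2.INTER_CUBIC)
b=cv2.imread("pics/scene0.png")[100:195,260:375]; b=cv2.resize(b,None,fx=3,fy=3,interpolation=cv2.INTER_CUBIC)
b=cv2.copyMakeBorder(b[:270],0,0,0,a.shape[1]-b.shape[1],cv2.BORDER_CONSTANT)
cv2.imwrite("pics/st.png",np.vstack([a,b])); print(a.shape,b.shape)
E
```

```text
(322, 759, 3) (270, 759, 3)
```

View pics/st.png

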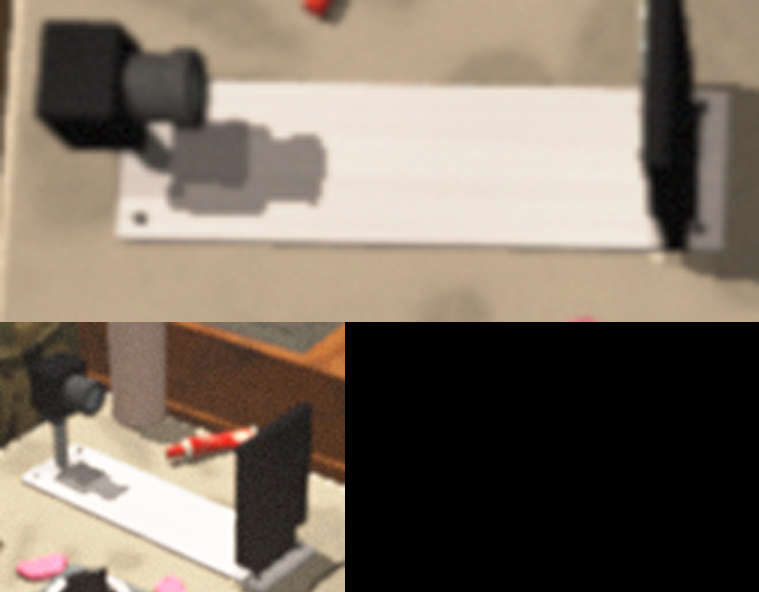

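The pointer is at 160.5° and the tab at 157 to 160°, well inside the 9.5° tolerance. Next come the station and carrier poses. In the crop, the base corners are front-left (117,238), front-right (723,247) and back-right (728,90).

```bash
python3 - <<'E'
from h import *
import pickle
T,S=pickle.load(open("cams.pkl","rb"))
def t(X,Y,z): return ray(T,135+X/4.6,85+Y/4.6,z)[:2]
FL,FR,BR,B=t(117,238,.01),t(723,247,.01),t(728,90,.01),t(215,82,.01)
print(FL,FR,BR,B,np.linalg.norm(FL-FR),np.linalg.norm(FR-BR))
d=(FL-FR)/np.linalg.norm(FL-FR); yaw=np.degrees(np.arctan2(-d[0],d[1])); print("station yaw (y axis=d)",yaw)
ctr=(FL+BR)/2; print("ctr",ctr)
# lens front centre (z=.12): crop right rim of lens ~ (205,88); panel face top edge z=.18
print("lens",t(205,88,.12),"panel top back?",t(640,10,.18), "panel bottom",t(655,240,.012))
# scene: base corners
def s(X,Y,z): return ray(S,260+X/3,100+(Y-322)/3,z)[:2]
print("S lensrim",s(90,393,.12),"S baseFL",s(22,480,.01),"S panel top",s(237,450,.18),s(308,403,.18))
# carrier: fit in T and S with colour edges: bar axis
for a in [(320+(573-385)/7,165+62/7),(320+(630-385)/7,165+385/7)]: print(ray(T,*a,.097))
# scene bar ends in cropB /3.7 : (430,457)-(495,378)
for X,Y in((432,460),(495,378)): print("S bar",ray(S,230+X/3.7,100+Y/3.7,.097))
E
```

```text
[0.61360225 0.30167426] [ 0.60970385 -0.05557974] [ 0.70714165 -0.05746382] [0.71063141 0.24906237] 0.3572752643562122 0.09745601379733326
station yaw (y axis=d) -0.6251934796850857
ctr [0.66037195 0.12210522]
lens [0.66336139 0.21971073] panel top back? [ 0.68285974 -0.02007831] panel bottom [ 0.61318236 -0.01555975]
S lensrim [0.67449225 0.23839232] S baseFL [0.61346206 0.29797635] S panel top [ 0.59716063 -0.02829881] [ 0.71967535 -0.03041259]
[ 0.49283507 -0.19647815  0.097     ]
[ 0.37783558 -0.2152944   0.097     ]
S bar [ 0.38327679 -0.21546985  0.097     ]
S bar [ 0.491534   -0.19631373  0.097     ]
```

```bash
python3 - <<'E'
from h import *
from cell import sensors
o=sensors.get_obs();print(o["time_s"],o["tool_pos"],o["tool_rot"],o["qpos"])
for z in(.12,.079): print(goal([.436,-.206,z],9.5))
E
```

```text
11.4 [ 0.43360713 -0.18326985  0.229559  ] [-1.79998356e+02 -7.24453668e-03  1.99238304e+01] [-27.22178327  -6.9865083   44.11004469 108.91249629   4.9963853
  76.16179775 -54.59878099]
(array([ -6.,  22., 110.]), array([-0.   , -0.   ,  0.182]))
(array([ -6.,  22., 151.]), array([-0.   , -0.   ,  0.182]))
```

Emit:
drive_tool([
  {"x": -6, "y": 22, "z": 0, "rx": 0, "ry": 0, "rz": 0.18, "fingers": -1},
  {"x": -6, "y": 22, "z": 0, "rx": 0, "ry": 0, "rz": 0.182, "fingers": -1},
  {"x": -6, "y": 22, "z": 0, "rx": 0, "ry": 0, "rz": 0.182, "fingers": -1},
  {"x": -6, "y": 22, "z": 50, "rx": 0, "ry": 0, "rz": 0.182, "fingers": -1},
  {"x": -6, "y": 22, "z": 90, "rx": 0, "ry": 0, "rz": 0.182, "fingers": -1},
  {"x": -6, "y": 22, "z": 120, "rx": 0, "ry": 0, "rz": 0.182, "fingers": -1},
  {"x": -6, "y": 22, "z": 140, "rx": 0, "ry": 0, "rz": 0.182, "fingers": -1},
  {"x": -6, "y": 22, "z": 151, "rx": 0, "ry": 0, "rz": 0.182, "fingers": -1},
  {"x": -6, "y": 22, "z": 151, "rx": 0, "ry": 0, "rz": 0.182, "fingers": -1},
  {"x": -6, "y": 22, "z": 151, "rx": 0, "ry": 0, "rz": 0.182, "fingers": -1},
])

```text
time_s: 12.65
tool_pos: [0.4362, -0.206, 0.0793]
tool_rot: [180.0, -0.1, 9.5]
force: [0.3, 0.2, 0.1]
grip_width: 0.0872
grasp_force: 0.0
```

```bash
python3 - <<'E'
from h import *
T=cam("top",3);S=cam("scene",6)
a=S["image"][165:265,310:410]; cv2.imwrite("pics/g1.png",cv2.resize(a,None,fx=5.5,fy=5.5,interpolation=cv2.INTER_CUBIC))
E
```

```text
(no output)
```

View pics/g1.png

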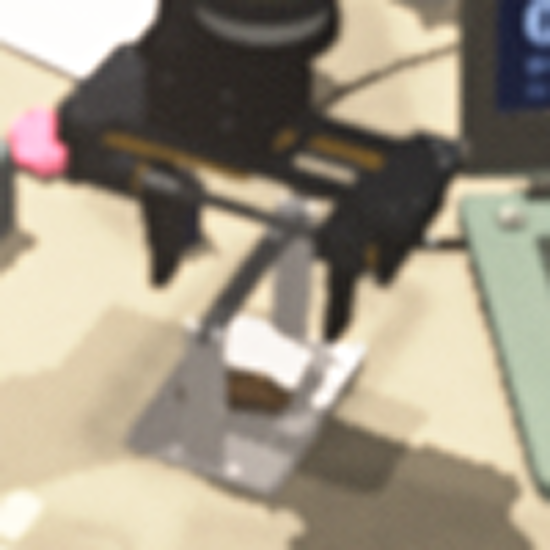

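The crop shows the bar, from (215,320) to (290,210), lying between the two open fingers at (165,230) and (340,310), and the sherd clear at (255,390). Closing now.

Emit:
drive_tool([
  {"x": 0, "y": 0, "z": 0, "rx": 0, "ry": 0, "rz": 0, "fingers": 0.3},
  {"x": 0, "y": 0, "z": 0, "rx": 0, "ry": 0, "rz": 0, "fingers": 0.5},
  {"x": 0, "y": 0, "z": 0, "rx": 0, "ry": 0, "rz": 0, "fingers": 0.6},
  {"x": 0, "y": 0, "z": 0, "rx": 0, "ry": 0, "rz": 0, "fingers": 0.65},
  {"x": 0, "y": 0, "z": 0, "rx": 0, "ry": 0, "rz": 0, "fingers": 0.7},
  {"x": 0, "y": 0, "z": 0, "rx": 0, "ry": 0, "rz": 0, "fingers": 0.75},
  {"x": 0, "y": 0, "z": 0, "rx": 0, "ry": 0, "rz": 0, "fingers": 1},
  {"x": 0, "y": 0, "z": 0, "rx": 0, "ry": 0, "rz": 0, "fingers": 1},
  {"x": 0, "y": 0, "z": 0, "rx": 0, "ry": 0, "rz": 0, "fingers": 1},
  {"x": 0, "y": 0, "z": 0, "rx": 0, "ry": 0, "rz": 0, "fingers": 1},
], force=30)

```text
time_s: 14.35
tool_pos: [0.4353, -0.2057, 0.0784]
tool_rot: [-180.0, 0.0, 9.5]
force: [-0.5, 0.9, -0.7]
grip_width: 0.0116
grasp_force: 29.8
```

Emit:
drive_tool([
  {"x": 0, "y": 0, "z": -3, "rx": 0, "ry": 0, "rz": 0, "fingers": 1},
  {"x": 0, "y": 0, "z": -9, "rx": 0, "ry": 0, "rz": 0, "fingers": 1},
  {"x": 0, "y": 0, "z": -18, "rx": 0, "ry": 0, "rz": 0, "fingers": 1},
  {"x": 0, "y": 0, "z": -30, "rx": 0, "ry": 0, "rz": 0, "fingers": 1},
  {"x": 0, "y": 0, "z": -44, "rx": 0, "ry": 0, "rz": 0, "fingers": 1},
  {"x": 0, "y": 0, "z": -58, "rx": 0, "ry": 0, "rz": 0, "fingers": 1},
  {"x": 0, "y": 0, "z": -72, "rx": 0, "ry": 0, "rz": 0, "fingers": 1},
  {"x": 0, "y": 0, "z": -86, "rx": 0, "ry": 0, "rz": 0, "fingers": 1},
  {"x": 0, "y": 0, "z": -100, "rx": 0, "ry": 0, "rz": 0, "fingers": 1},
  {"x": 0, "y": 0, "z": -114, "rx": 0, "ry": 0, "rz": 0, "fingers": 1},
  {"x": 0, "y": 0, "z": -126, "rx": 0, "ry": 0, "rz": 0, "fingers": 1},
  {"x": 0, "y": 0, "z": -132, "rx": 0, "ry": 0, "rz": 0, "fingers": 1},
  {"x": 0, "y": 0, "z": -135, "rx": 0, "ry": 0, "rz": 0, "fingers": 1},
  {"x": 0, "y": 0, "z": -135, "rx": 0, "ry": 0, "rz": 0, "fingers": 1},
])

```text
time_s: 16.1
tool_pos: [0.4353, -0.2059, 0.2134]
tool_rot: [-180.0, 0.0, 9.5]
force: [0.1, 0.0, -2.2]
grip_width: 0.0119
grasp_force: 29.8
```

```bash
python3 - <<'E'
from h import *
from cell import sensors
o=sensors.get_obs();print(o["time_s"],o["tool_pos"],o["tool_rot"],o["qpos"],o["force"],o["wrist_torque"],o["grip_width"])
S=cam("scene",6)["image"]; cv2.imwrite("pics/g2.png",cv2.resize(S[110:270,290:430],None,fx=3.7,fy=3.7,interpolation=cv2.INTER_CUBIC))
for p in([.45,.0,.213],[.45,.1,.213],[.661,.1,.213],[.661,.1,.181]): print(goal(p,0))
E
```

```text
16.1 [ 0.43534675 -0.20592751  0.21340791] [-1.79993050e+02  1.45626823e-02  9.50106476e+00] [-25.91162947  -4.35840574  46.58623639 109.00433398   3.29297087
  74.03524734 -60.81470367] [ 0.06315116  0.04397613 -2.18736238] [-0.04970744  0.12482445  0.00428626] 0.011869849974835634
(array([  48., -201.,    0.]), array([-0.   ,  0.   ,  0.166]))
(array([  65., -299.,    0.]), array([-0.   ,  0.   ,  0.166]))
(array([ 273., -264.,    0.]), array([-0.   ,  0.   ,  0.166]))
(array([ 273., -264.,   32.]), array([-0.   ,  0.   ,  0.166]))
```

View pics/g2.png

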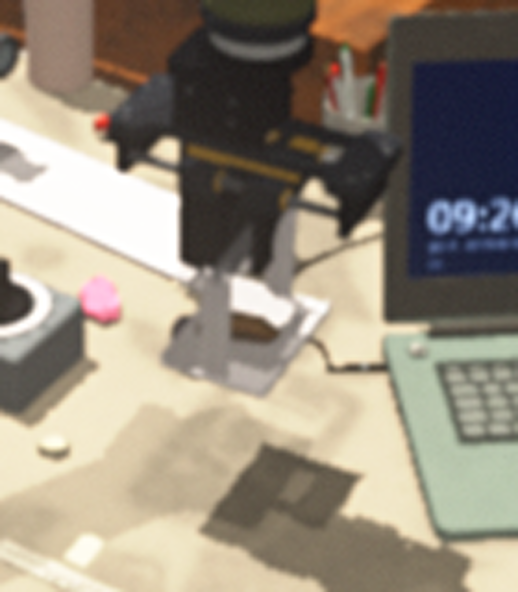

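The carrier is up and level with the sherd on the plate at (255,325). I'll carry it across over the box now.

Emit:
drive_tool([
  {"x": 1, "y": -5, "z": 0, "rx": 0, "ry": 0, "rz": 0.005, "fingers": 1},
  {"x": 4, "y": -16, "z": 0, "rx": 0, "ry": 0, "rz": 0.01, "fingers": 1},
  {"x": 8, "y": -32, "z": 0, "rx": 0, "ry": 0, "rz": 0.02, "fingers": 1},
  {"x": 12, "y": -52, "z": 0, "rx": 0, "ry": 0, "rz": 0.03, "fingers": 1},
  {"x": 17, "y": -73, "z": 0, "rx": 0, "ry": 0, "rz": 0.04, "fingers": 1},
  {"x": 22, "y": -94, "z": 0, "rx": 0, "ry": 0, "rz": 0.052, "fingers": 1},
  {"x": 27, "y": -115, "z": 0, "rx": 0, "ry": 0, "rz": 0.064, "fingers": 1},
  {"x": 32, "y": -136, "z": 0, "rx": 0, "ry": 0, "rz": 0.076, "fingers": 1},
  {"x": 37, "y": -157, "z": 0, "rx": 0, "ry": 0, "rz": 0.088, "fingers": 1},
  {"x": 42, "y": -178, "z": 0, "rx": 0, "ry": 0, "rz": 0.1, "fingers": 1},
  {"x": 47, "y": -199, "z": 0, "rx": 0, "ry": 0, "rz": 0.112, "fingers": 1},
  {"x": 52, "y": -220, "z": 0, "rx": 0, "ry": 0, "rz": 0.124, "fingers": 1},
  {"x": 56, "y": -241, "z": 0, "rx": 0, "ry": 0, "rz": 0.136, "fingers": 1},
  {"x": 59, "y": -262, "z": 0, "rx": 0, "ry": 0, "rz": 0.148, "fingers": 1},
  {"x": 62, "y": -280, "z": 0, "rx": 0, "ry": 0, "rz": 0.158, "fingers": 1},
  {"x": 64, "y": -292, "z": 0, "rx": 0, "ry": 0, "rz": 0.164, "fingers": 1},
  {"x": 65, "y": -299, "z": 0, "rx": 0, "ry": 0, "rz": 0.166, "fingers": 1},
  {"x": 65, "y": -299, "z": 0, "rx": 0, "ry": 0, "rz": 0.166, "fingers": 1},
  {"x": 65, "y": -299, "z": 0, "rx": 0, "ry": 0, "rz": 0.166, "fingers": 1},
])

```text
time_s: 18.77
tool_pos: [0.4503, 0.0989, 0.2135]
tool_rot: [180.0, -0.0, -0.1]
force: [0.3, -0.6, -2.5]
grip_width: 0.0118
grasp_force: 29.8
```

```bash
python3 - <<'E'
from h import *
print(goal([.661,.1,.181],0))
from cell import sensors
print(sensors.get_obs()["qpos"])
E
```

```text
(array([211.,  -1.,  33.]), array([ 0.   , -0.   , -0.001]))
[ -40.15278688   -5.34036005   23.2077615   110.83040532    2.19954271
   74.09510791 -107.70564967]
```

Emit:
drive_tool([
  {"x": 5, "y": 0, "z": 0, "rx": 0, "ry": 0, "rz": 0, "fingers": 1},
  {"x": 16, "y": 0, "z": 0, "rx": 0, "ry": 0, "rz": 0, "fingers": 1},
  {"x": 32, "y": 0, "z": 0, "rx": 0, "ry": 0, "rz": 0, "fingers": 1},
  {"x": 52, "y": 0, "z": 0, "rx": 0, "ry": 0, "rz": 0, "fingers": 1},
  {"x": 73, "y": 0, "z": 0, "rx": 0, "ry": 0, "rz": 0, "fingers": 1},
  {"x": 94, "y": 0, "z": 0, "rx": 0, "ry": 0, "rz": 0, "fingers": 1},
  {"x": 115, "y": -1, "z": 0, "rx": 0, "ry": 0, "rz": 0, "fingers": 1},
  {"x": 136, "y": -1, "z": 2, "rx": 0, "ry": 0, "rz": 0, "fingers": 1},
  {"x": 157, "y": -1, "z": 6, "rx": 0, "ry": 0, "rz": 0, "fingers": 1},
  {"x": 176, "y": -1, "z": 12, "rx": 0, "ry": 0, "rz": 0, "fingers": 1},
  {"x": 192, "y": -1, "z": 18, "rx": 0, "ry": 0, "rz": 0, "fingers": 1},
  {"x": 203, "y": -1, "z": 24, "rx": 0, "ry": 0, "rz": 0, "fingers": 1},
  {"x": 209, "y": -1, "z": 29, "rx": 0, "ry": 0, "rz": 0, "fingers": 1},
  {"x": 211, "y": -1, "z": 32, "rx": 0, "ry": 0, "rz": 0, "fingers": 1},
  {"x": 211, "y": -1, "z": 33, "rx": 0, "ry": 0, "rz": 0, "fingers": 1},
  {"x": 211, "y": -1, "z": 33, "rx": 0, "ry": 0, "rz": 0, "fingers": 1},
  {"x": 211, "y": -1, "z": 33, "rx": 0, "ry": 0, "rz": 0, "fingers": 1},
  {"x": 211, "y": -1, "z": 33, "rx": 0, "ry": 0, "rz": 0, "fingers": 1},
  {"x": 211, "y": -1, "z": 33, "rx": 0, "ry": 0, "rz": 0, "fingers": 1},
  {"x": 211, "y": -1, "z": 33, "rx": 0, "ry": 0, "rz": 0, "fingers": 1},
])

```text
time_s: 21.28
tool_pos: [0.6612, 0.1006, 0.1806]
tool_rot: [-180.0, -0.0, -0.0]
force: [0.3, 0.7, -3.0]
grip_width: 0.0114
grasp_force: 29.8
```

```bash
python3 - <<'E'
from h import *
from cell import sensors
o=sensors.get_obs();print(o["tool_pos"],o["tool_rot"],o["force"],o["wrist_torque"],np.abs(o["joint_velocities"]).max())
T=cam("top",6);S=cam("scene",6)
# brown pixels near expected sherd place, and pointer angle check
for n,c in(("T",T),("S",S)):
    h=cv2.cvtColor(c["image"],cv2.COLOR_BGR2HSV); e=proj(c,[[.661,.1,.12]])[0]; x,y=e.astype(int)
    m=(h[...,0]>5)&(h[...,0]<22)&(h[...,1]>90); m=m[y-25:y+25,x-30:x+30]; ys,xs=np.where(m)
    if len(xs)==0: print(n,e,"none"); continue
    u,v=xs.mean()+x-30,ys.mean()+y-25; print(n,e,(u,v),len(xs),ray(c,u,v,.12))
A=np.radians(np.arange(136,186,3)); 
for cm,ct in((T,(.4295,.0335)),(S,(.433,.037))):
    p=proj(cm,np.c_[ct[0]+.027*np.cos(A),ct[1]-.027*np.sin(A),np.full(len(A),.067)]).astype(np.float32)
    print(cv2.remap(cv2.cvtColor(cm["image"],6),p[:,0],p[:,1],1)[:,0])
E
```

```text
[0.66121317 0.10063525 0.1806207 ] [-1.79994305e+02 -6.39957344e-03 -9.22542308e-03] [ 0.27449485  0.72392627 -3.03516756] [-0.07446271  0.1870969  -0.03172237] 0.0892821572541858
T [227.74821491 105.26358431] (np.float64(223.78947368421052), np.float64(99.54066985645933)) 209 [0.67593424 0.11037904 0.12      ]
S [319.07851448 137.9472915 ] (np.float64(330.6173752310536), np.float64(124.35674676524954)) 541 [0.75642773 0.12531349 0.12      ]
[ 33  33  36  43  54  67  90 109 116 112  91  74  63  60  59  60  60]
[ 38  40  41  52  63  83 106 120 129 125 104  85  68  55  50  51  51]
```

```bash
python3 -c "
from cell import workorder
print(workorder.sign_off())"
```

```text
the job is handed in; nothing more can be done
None
```

I turned the knob to the tab and handed the job in with the carrier held level midway between lens and panel, bar parallel to the panel. No verdict came back, and I had no picture left to confirm the final hold by eye; the knob also needed about 2.3 rad, not the stated 0.6 to 1.5, because both cameras showed the only tab there.

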